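# Rock a stuck tube block out of the dry-block heater

### The arm

A 6-joint arm with a two-finger parallel gripper is mounted at the origin on the work surface. World frame = base frame: x ahead of the robot, y to its left, z up, the work surface at z = 0. Lengths are in m, angles in rad, forces in N, time in s.
With the tool pointing down it reaches from about 0.325 to 0.75 m from the base axis. Payload 7.6 kg.
Tool frame: the origin (TCP) lies midway between the tips of the shut fingers; the grasp point (between the pads) lies 19 mm behind it; y points along the fingers, z is the direction in which the jaws open and shut, and the axes are right-handed (so a half turn about y gives the same grasp; the last joint's range is limited). The gripper opens to 85 mm and grips with 20 to 120 N. Pads are 22 mm wide; open, the fingers measure 114 mm over their backs; the gripper's body (76 mm by 85 mm) begins 54 mm behind the grasp point. The pads swing forward as they close: fully open they stand 13 mm farther back than shut.
Start: joints at [1.228, 0.052, 1.401, -0, 1.689, -0.07], TCP at [0.141, 0.506, 0.208] pointing down, gripper open.
Joint ranges: [-2.9, 2.9], [-0.91, 2.17], [0.12, 2.37], [-1.06, 4.2], [0.26, 2.73], [-2.93, 2.93]. Speed limits (rad/s): [2.57, 2.57, 3.01, 3.14, 3.14, 3.14].

### API

Orientations are given as [roll, pitch, yaw] about the fixed x, y, z axes, in that order (R = Rz(yaw) Ry(pitch) Rx(roll)).
In Python, from workcell import ctrl, claw, solver, observe, imaging, ticket gives the robot as it stands. Calls block until the motion is done:
- ctrl.movep(position, orientation): joint-space move of the TCP to a pose.
- ctrl.move_l(position, orientation=None, speed=0.15, force_limit=None): straight line of the TCP; orientation=None keeps the orientation; speed is the mean speed in m/s. With force_limit (N) it stops when the force on the tool has changed by that much, and returns True; else False.
- ctrl.goto_joints(angles): joint-space move.
- claw.grip(opening, newtons=None): finger opening in m; newtons is the grip in N (None keeps the last); returns when the fingers have stopped.
- ctrl.wait(seconds).
- solver.solve_ik(position, orientation): joint angles nearest the present ones, or None.
- observe(): the state.
- imaging.grab_frame(name): name is "scene" or "top" or "wrist"; returns the picture (480x640x3 uint8, red, green, blue); there is no depth.
- imaging.calibration(name): a dict with "fx", "fy", "cx", "cy" (pixels), "k1" (the pictures are not rectified: a ray, as slopes to the right and down, at radius r is drawn at 1 + k1 r^2 times it, then the intrinsics apply), "view" (4x4, takes a point from world to camera coordinates). Camera axes: x right, y down, z forward; pixel columns grow to the right and rows downward; lengths in m; the calibration is good to about 2 mm. A picture is of the moment at which its call begins: read the wrist's pose just before it. calibration takes no time and is no camera call; for the wrist camera it gives the pose at the moment of the call.
A pose or a line that the arm cannot do raises ctrl.PlanningError and nothing moves.
- ticket.finish_job(): hands the job in, once; it reports no verdict.
Trained networks look in the newest picture that a camera, given by its name, has taken for a name from the list of things; names that differ only in an ending like _2 or _b are one class to them, and where a whole thing is asked for, a point or a joint stands for the part that bears it (a point fixed in the world has none). Each returns a list of dicts, best first, with "conf" (0 to 1); they miss things now and then, are a little off and sometimes report something else, mostly with a low value. They report only what shows in the picture. A call takes as long as a camera call. They do not tell look-alikes from the thing itself.
- imaging.spot_in(camera, label): "extent" ([left, top, right, bottom] in pixels, round what is visible of it).
- imaging.mark_of(camera, label): "uv" ([column, row] in pixels: a listed point, or the origin of a listed thing).
The state is a dict: "t": time; "q": joint angles; "joint_velocities": joint speeds; "tau": joint torques, N m; "eef_pos": TCP position; "eef_rot": TCP orientation; "force": force on the tool from outside, world axes, zero at the start; "moment": the same for the moment, N m; "finger_gap": finger opening in m.
Only numpy, scipy, OpenCV 4.12 (cv2) and the standard library are available. Lean on these libraries where they do the work, as an engineer would, in place of code of your own. Each camera call takes 0.05 s, during which the arm holds its last target. There are 200 camera calls.

### The job

The aluminium tube block with the upright fin is stuck tight in the well of the dry-block heater: a spring catch grips it at each end, and a straight pull only lifts the whole heater. Take it by the fin and rock it side to side, one end up past its catch and then the other, until it comes free, without lifting the heater out of its tray or pushing the tube rack, the dropper bottle or the spare block about. Finish holding the block level and still in the gripper, just clear above the well (a few centimetres at most), and do not put it down or let go.

Things in the scene. Friction and masses are not known exactly. Their poses are not given: they have to be found in the camera images.
- fin (a point): Centre of the upright fin of the aluminium tube block, the place to grip. Fin 10 mm thick (x), 36 wide (y), 70 tall; this point is 35 mm below its top, 35 above the block's top face, 77 above the block's underside. Block axes: x across the fin (grip along x), y along the fin and foot, z up. It rocks by swinging the fin along y: about 6 to 15 N at fin height tips one end up.
- foot (a point): Middle of the underside of the block's foot, on the well floor when seated; axes as the block's. The block weighs about 0.3 kg: body 46 (x) by 42 (y) mm, 42 tall, six dark tube holes on top; a thin foot 46 by 60 mm sticks out 9 mm at both y ends with sloping shoulders, and the spring catches sit over these.
- end_left (a point): Bottom edge of the block's foot at its +y end, 30 mm from the middle; axes as the block's. It is past its catch once about 12 mm above the well floor (a lean of about 0.2 rad while the other end is down; the well allows about 0.3). The catch then snaps in below and holds this end up, so that the other end can be rocked up in turn.
- end_right (a point): The same at the block's -y end.
- well (a point): Centre of the floor of the heater's well, which is 49 mm along x, 62 along y, 30 deep. Heater axes: x away from its control panel, y along the well's long side, z up. The heater is a cream box 200 (x) by 150 (y) mm, 75 tall, panel at -x; the well lies 20 mm from its middle towards +x.
- rim (a point): Centre of the mouth of the heater's well, level with the heater's top, 30 mm above the well floor; axes as well. The spring catches are 6 mm rods along x at both y ends of the well, centred 8.5 mm above its floor, pushed inward with about 11 N each; together they hold about 30 N against a straight pull.
- heater (a joint): How far the heater is lifted off its rubber locating tray, in m; 0 when it stands in it. It weighs about 2.3 kg and cannot slide or turn in the tray, only be lifted.
- rack: White test tube rack 85 mm (x) by 190 mm (y), 76 mm tall with its tubes; origin at the centre of its underside. To be left alone.
- dropper: Amber dropper bottle, 28 mm diameter, 65 mm tall; origin at the centre of its underside. To be left alone.
- spare: Spare aluminium tube block without fin or foot, 44 by 42 by 42 mm, nine holes, standing on the bench; origin at the centre of its underside. To be left alone.
Things that resemble listed ones, but are neither listed nor needed, are in the scene too. Leave any blue or orange look-alike of the part that bears fin alone.

How it is judged:
By the outcome, as a careful person would: the job done as asked, in the order asked, and still so for the second after the job is handed in, while the arm keeps its last pose, push and grip.
It also fails if it takes over 38 s, if anything falls off the work surface, if the arm or the gripper's body presses on something with over 40 N, if the wrist force passes 120 N, or if a joint passes its speed limit or range.

## Working session

There is one attempt and no reset: what is moved stays moved. The work goes in short steps, each a Python script; the robot and the scene stay as the last script left them, time stands still between calls to the robot, and variables do not carry over. Pictures are saved under pics/ and viewed, about 8 in all and at most 12, crops included, and the job is handed in when it is done.

```bash
mkdir -p pics; ls; cat > h.py <<'E'
from workcell import ctrl, claw, solver, observe, imaging, ticket
import numpy as np, cv2
def shot(cam,name=None):
    im=imaging.grab_frame(cam)
    if name: cv2.imwrite('pics/'+name,cv2.cvtColor(im,cv2.COLOR_RGB2BGR))
    return im
def ray(c,uv):
    K=np.array([[c['fx'],0,c['cx']],[0,c['fy'],c['cy']],[0,0,1.]])
    p=cv2.undistortPoints(np.array([[uv]],float),K,np.array([c['k1'],0,0,0.]))[0,0]
    V=np.array(c['view']);R=V[:3,:3];o=-R.T@V[:3,3];d=R.T@np.array([p[0],p[1],1]);return o,d/np.linalg.norm(d)
def at_z(c,uv,z):
    o,d=ray(c,uv);return o+d*(z-o[2])/d[2]
def proj(c,P):
    V=np.array(c['view']);p=V[:3,:3]@np.array(P)+V[:3,3];s=p[:2]/p[2];s=s*(1+c['k1']*(s@s));return [c['fx']*s[0]+c['cx'],c['fy']*s[1]+c['cy']]
E
python3 - <<'E'
from h import *
for cam in('top','scene'):
    shot(cam,cam+'0.png');c=imaging.calibration(cam);print(cam,np.round(ray(c,[320,240]),3).tolist())
    for l in['fin','foot','end_left','end_right','rim','well','rack','dropper','spare']:
        print(l,[(np.round(m['uv'],1).tolist(),round(m['conf'],2)) for m in imaging.mark_of(cam,l)][:3])
    print([(m['extent'],round(m['conf'],2)) for m in imaging.spot_in(cam,'fin')],[(m['extent'],round(m['conf'],2)) for m in imaging.spot_in(cam,'heater')])
s=observe();print(s['t'],s['eef_pos'],s['eef_rot'])
E
```

```text
pics
top [[0.4, 0.01, 1.149], [0.067, 0.013, -0.998]]
fin [([358.1, 217.6], 0.92), ([448.2, 326.0], 0.66), ([446.4, 212.6], 0.6)]
foot [([435.5, 213.3], 0.89), ([434.8, 324.0], 0.69), ([357.4, 221.8], 0.63)]
end_left [([424.2, 217.1], 0.96), ([361.6, 210.4], 0.77), ([426.3, 329.7], 0.76)]
end_right [([452.6, 213.1], 0.97), ([353.4, 236.9], 0.96), ([446.2, 317.1], 0.64)]
rim [([442.2, 211.3], 0.59)]
well [([440.2, 215.0], 0.56), ([456.0, 215.1], 0.37)]
rack [([249.2, 200.7], 0.65)]
dropper [([338.9, 260.9], 0.56)]
spare [([327.4, 177.9], 0.79)]
[([425.0, 307.6, 460.5, 341.9], 0.85), ([426.0, 201.9, 460.8, 227.7], 0.63), ([342.9, 208.8, 368.5, 239.6], 0.59)] []
scene [[1.067, 0.444, 0.774], [-0.582, -0.455, -0.674]]
fin [([287.7, 153.0], 0.9), ([208.5, 195.1], 0.78), ([288.1, 247.8], 0.56)]
foot [([215.8, 226.9], 0.94), ([291.4, 187.1], 0.87), ([289.1, 282.4], 0.86)]
end_left [([300.6, 190.4], 0.92), ([274.8, 284.5], 0.86), ([227.6, 234.4], 0.85)]
end_right [([302.8, 275.2], 0.88), ([279.8, 185.3], 0.58)]
rim [([210.9, 214.2], 0.75)]
well [([217.5, 225.9], 0.79)]
rack [([389.2, 362.1], 0.97)]
dropper [([339.3, 260.3], 0.69), ([227.4, 233.2], 0.16)]
spare [([280.2, 327.5], 0.57), ([217.9, 227.1], 0.42)]
[([275.3, 137.0, 303.5, 195.4], 0.87), ([268.2, 227.5, 311.2, 293.7], 0.85), ([196.2, 176.7, 230.2, 227.5], 0.73)] [([157.6, 169.5, 283.1, 281.2], 0.69)]
1.2 [0.14143726 0.50560871 0.20844107] [-1.57068772e+00 -9.97486690e-06 -2.72787498e-01]
```

View pics/top0.png

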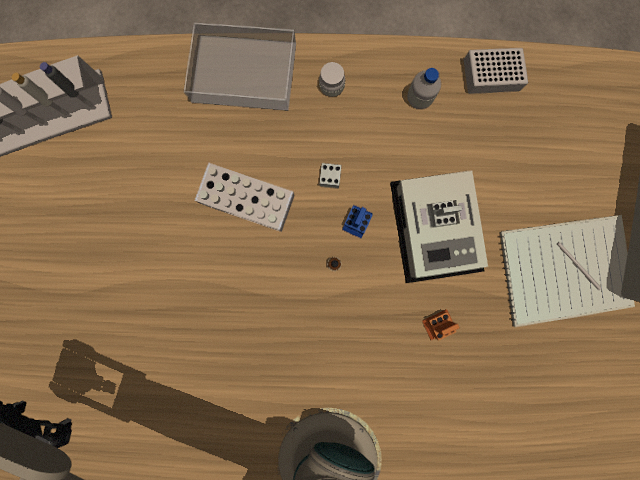

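View pics/scene0.png

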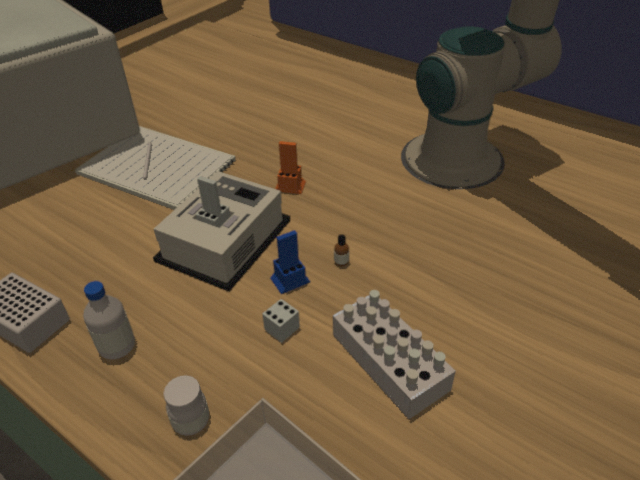

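The pictures show the grey block in the cream heater: its fin is at about (446,212) in the top view and (208,195) in the scene view. The panel faces the robot, and the blue and orange blocks are the look-alikes.

```bash
python3 - <<'E'
from h import *
ct,cs=imaging.calibration('top'),imaging.calibration('scene')
def tri(a,b):
    o1,d1=ray(ct,a);o2,d2=ray(cs,b)
    A=np.stack([d1,-d2],1);s=np.linalg.lstsq(A,o2-o1,rcond=None)[0];p,q=o1+s[0]*d1,o2+s[1]*d2;return np.round((p+q)/2,4),np.linalg.norm(p-q).round(4)
print('fin',tri([446.4,212.6],[208.5,195.1]),'foot',tri([435.5,213.3],[215.8,226.9]),'rim',tri([442.2,211.3],[210.9,214.2]),'well',tri([440.2,215],[217.5,225.9]))
for uv in([400,182],[472,172],[487,266],[408,278]):print(at_z(ct,uv,.08).round(3))
print('rack/dropper/spare',[at_z(ct,u,z).round(3) for u,z in(([249,200],0),([339,261],0),([327,178],0))])
im=cv2.imread('pics/top0.png')[150:300,370:510];sc=cv2.imread('pics/scene0.png')[130:290,140:300]
a=cv2.resize(im,(400,429),interpolation=cv2.INTER_CUBIC);b=cv2.resize(sc,(400,429),interpolation=cv2.INTER_CUBIC)
cv2.imwrite('pics/c.png',np.hstack([a,b]))
print(observe()['t'])
E
```

```text
fin (array([ 0.5286, -0.2248,  0.1257]), np.float64(0.0072)) foot (array([ 0.5341, -0.2161,  0.0581]), np.float64(0.0045)) rim (array([ 0.5347, -0.2236,  0.0858]), np.float64(0.0032)) well (array([ 0.5286, -0.2237,  0.0536]), np.float64(0.0037))
[ 0.593 -0.137  0.08 ]
[ 0.617 -0.286  0.08 ]
[ 0.424 -0.317  0.08 ]
[ 0.398 -0.154  0.08 ]
rack/dropper/spare [array([0.562, 0.181, 0.   ]), array([ 0.433, -0.017,  0.   ]), array([0.613, 0.012, 0.   ])]
1.2
```

View pics/c.png

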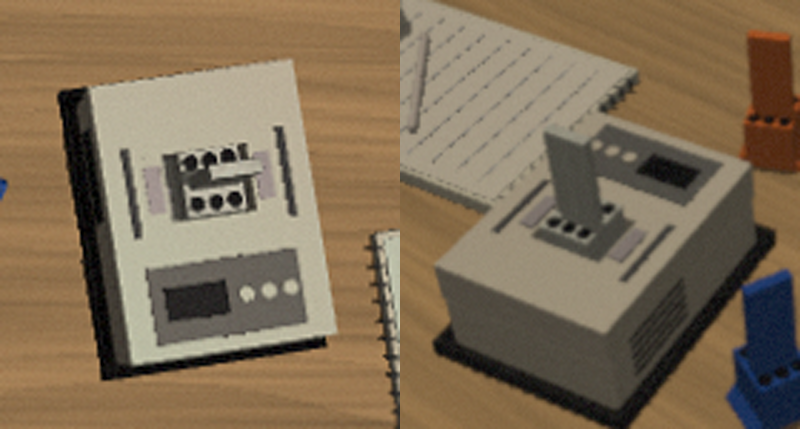

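The block's axes are yawed about 0.15 rad from world, with the fin near (0.528,-0.224,0.127). The crop confirms the fin is thin along the heater's x. Next I'll hover and refine with the wrist camera.

```bash
python3 - <<'E'
from h import *
ctrl.movep([0.525,-0.222,0.27],[-np.pi/2,0,0.15-np.pi/2])
s=observe();print(s['t'],s['q'].round(2),s['eef_pos'].round(4),s['eef_rot'].round(3),s['force'].round(2))
c=imaging.calibration('wrist');shot('wrist','w0.png');print(np.round(ray(c,[320,240]),3).tolist())
for l in['fin','foot','end_left','end_right','rim','well']:
    print(l,[(np.round(m['uv'],1).tolist(),round(m['conf'],2)) for m in imaging.mark_of('wrist',l)][:3])
print(imaging.spot_in('wrist','fin'))
import pickle;pickle.dump(c,open('cw0.pkl','wb'));print(observe()['t'])
E
```

```text
4.1 [-0.46  0.18  1.15  0.    1.82 -0.61] [ 0.5252 -0.2213  0.27  ] [-1.571  0.    -1.42 ] [0.16 0.5  0.61]
[[0.513, -0.146, 0.435], [0.065, -0.294, -0.954]]
fin [([316.8, 221.2], 0.91), ([53.9, 181.3], 0.76)]
foot [([332.7, 13.7], 0.7), ([101.0, 163.6], 0.6)]
end_left [([313.3, 167.9], 0.89), ([357.8, 31.1], 0.83)]
end_right [([110.6, 195.0], 0.89), ([312.9, 221.5], 0.23)]
rim []
well []
[{'extent': [288.3, 174.3, 342.1, 255.7], 'conf': 0.87}, {'extent': [294.5, 0.0, 371.9, 52.2], 'conf': 0.8}, {'extent': [12.3, 134.9, 131.8, 208.0], 'conf': 0.79}]
4.5
```

View pics/w0.png

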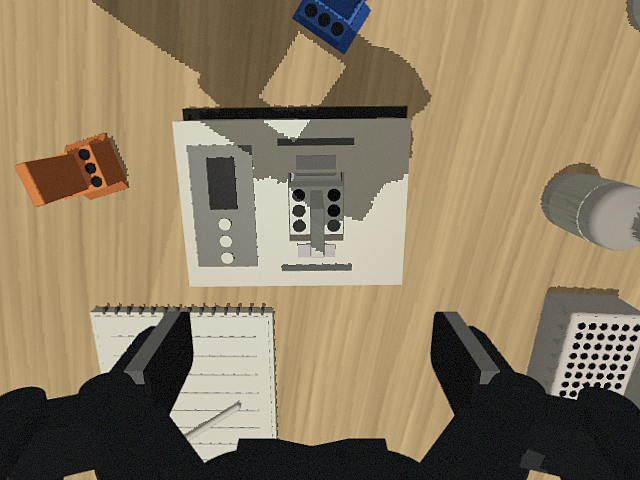

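The wrist view shows the heater at (173–410, 120–286), the block's top at (289–343, 180–235) and the fin's top edge near (316,252). I'll turn these into positions.

```bash
python3 - <<'E'
from h import *
import pickle;c=pickle.load(open('cw0.pkl','rb'))
P=[at_z(c,u,.08)[:2] for u in([173,122],[410,120],[403,284],[190,286])];print(np.round(P,4), np.mean(P,0).round(4))
for a,b in((0,1),(3,2)):d=P[b]-P[a];print(np.arctan2(d[1],d[0]),np.linalg.norm(d))
for a,b in((3,0),(2,1)):d=P[b]-P[a];print(np.arctan2(-d[0],d[1]),np.linalg.norm(d))
print('fin@.127',at_z(c,[316.8,221.2],.127).round(4),'end_left@.05',at_z(c,[313.3,167.9],.05).round(4))
for z in(.155,.162,.165):print('fintop',z,[at_z(c,u,z).round(4) for u in([310,252],[323,252])])
ct=imaging.calibration('top')
for z in (.075,.08,.085): print(z,[at_z(c,u,z)[:2].round(4) for u in([315.5,162],[316.5,250])])
im=cv2.imread('pics/w0.png')[130:290,230:400];cv2.imwrite('pics/w0c.png',cv2.resize(im,None,fx=3.75,fy=3.75,interpolation=cv2.INTER_CUBIC))
E
```

```text
[[ 0.4003 -0.1724]
 [ 0.5953 -0.1413]
 [ 0.6213 -0.2869]
 [ 0.4239 -0.319 ]] [ 0.5102 -0.2299]
0.15817186603068978 0.1974278571815015
0.1611690149203613 0.19995182002364667
0.15946349289071865 0.1485117287300737
0.1765245065079564 0.14793723373767367
fin@.127 [ 0.5296 -0.2267  0.127 ] end_left@.05 [ 0.5225 -0.1965  0.05  ]
fintop 0.155 [array([ 0.5268, -0.2428,  0.155 ]), array([ 0.536 , -0.2413,  0.155 ])]
fintop 0.162 [array([ 0.5264, -0.2403,  0.162 ]), array([ 0.5355, -0.239 ,  0.162 ])]
fintop 0.165 [array([ 0.5263, -0.2393,  0.165 ]), array([ 0.5352, -0.238 ,  0.165 ])]
0.075 [array([ 0.523 , -0.1879]), array([ 0.5362, -0.2675])]
0.08 [array([ 0.5229, -0.1874]), array([ 0.5359, -0.2658])]
0.085 [array([ 0.5227, -0.1868]), array([ 0.5356, -0.2641])]
```

View pics/w0c.png

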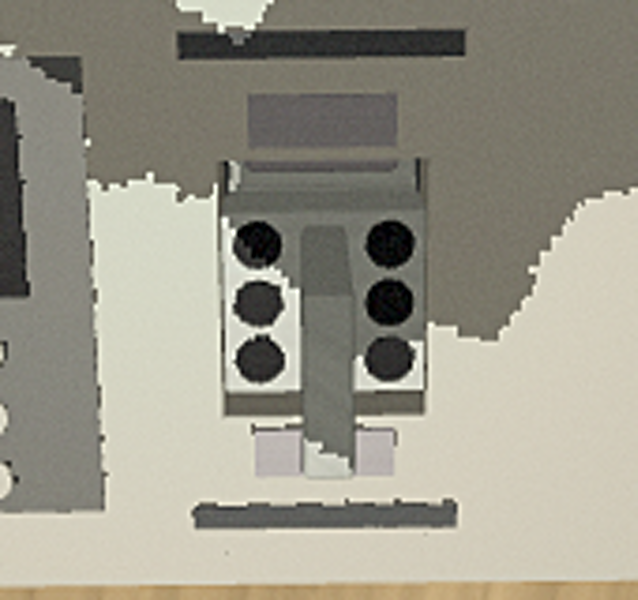

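```bash
python3 - <<'E'
from h import *
import pickle;c=pickle.load(open('cw0.pkl','rb'))
for z in(.152,.157,.162,.167):
    a=[at_z(c,u,z) for u in([310.8,257.5],[324.1,257.5],[324.3,208.7],[310.3,208.7])];print(z,np.mean(a,0).round(4),np.linalg.norm(a[0]-a[3]).round(4),np.linalg.norm(a[0]-a[1]).round(4))
for z in (.085,.09,.095,.1):
    f=lambda u,v:[230+u/3.75,130+v/3.75]
    a=[at_z(c,f(*u),z) for u in([225,392],[424,390],[426,211],[221,211])];print('blk',z,np.mean(a,0).round(4),np.linalg.norm(a[0]-a[3]).round(4),np.linalg.norm(a[0]-a[1]).round(4))
E
```

```text
0.152 [ 0.5301 -0.2291  0.152 ] 0.0365 0.0097
0.157 [ 0.5298 -0.2277  0.157 ] 0.0359 0.0096
0.162 [ 0.5295 -0.2262  0.162 ] 0.0353 0.0094
0.167 [ 0.5292 -0.2247  0.167 ] 0.0346 0.0092
blk 0.085 [ 0.53   -0.2283  0.085 ] 0.0432 0.0471
blk 0.09 [ 0.5297 -0.2271  0.09  ] 0.0426 0.0465
blk 0.095 [ 0.5295 -0.2259  0.095 ] 0.042 0.0458
blk 0.1 [ 0.5292 -0.2248  0.1   ] 0.0414 0.0451
```

```bash
cat >> h.py <<'E'
from scipy.spatial.transform import Rotation as Ro
YAW=0.161
B=Ro.from_euler('z',YAW)            # block axes
R0=Ro.from_euler('xyz',[-np.pi/2,0,YAW-np.pi/2])
def pose(p0,piv,a,lift=0.):
    """TCP pose after rotating by a about block x through piv=(y,z) of block coords, z from underside; p0 = seated TCP"""
    q=Ro.from_euler('x',a)
    tcp=np.array([0,0,TZ]);pv=np.array([0,*piv])
    d=pv+q.apply(tcp-pv)-tcp+np.array([0,0,lift])
    return p0+B.apply(d),(B*q*B.inv()*R0).as_euler('xyz')
TZ=0.058   # TCP above block underside when seated
def rep(t=''):
    s=observe();f=B.inv().apply(s['force']);a=((Ro.from_euler('xyz',s['eef_rot'])*R0.inv()).as_rotvec())
    print(t,'t%.2f'%s['t'],'pos',s['eef_pos'].round(4),'lean %.3f'%(B.inv().apply(a)[0]),'F(blk)',f.round(1),'M',B.inv().apply(s['moment']).round(2),'gap %.4f'%s['finger_gap']);return s
E
python3 - <<'E'
from h import *
p=np.array([0.5295,-0.2265,0.108])
for a in(-.3,.3):
    q=solver.solve_ik(*pose(p,(-.03*np.sign(a),0),a));print(a,q)
ctrl.move_l([*p[:2],.2],R0.as_euler('xyz'),speed=.1)
print(ctrl.move_l(p,speed=.1,force_limit=12));rep('down')
claw.grip(0.0,90);rep('grip')
shot('scene','s1.png');rep()
im=cv2.imread('pics/s1.png')[100:300,100:340];cv2.imwrite('pics/s1c.png',cv2.resize(im,None,fx=3,fy=3,interpolation=cv2.INTER_CUBIC))
E
```

```text
-0.3 [-0.30001301  0.11609628  1.54991367 -0.27487066  1.34724698 -0.41702876]
0.3 [-0.60489147  0.42971827  1.1754362   0.21794069  1.74356516 -0.7506797 ]
False
down t6.42 pos [ 0.5299 -0.2267  0.1089] lean -0.001 F(blk) [1.3 0.1 0.5] M [-0.03  0.   -0.04] gap 0.0855
grip t7.10 pos [ 0.5296 -0.2265  0.1082] lean -0.000 F(blk) [0.6 0.9 0.3] M [ 0.04  0.02 -0.22] gap 0.0086
 t7.15 pos [ 0.5296 -0.2266  0.1082] lean -0.000 F(blk) [ 0.5 -0.7  0.6] M [-0.03  0.13 -0.04] gap 0.0084
```

View pics/s1c.png

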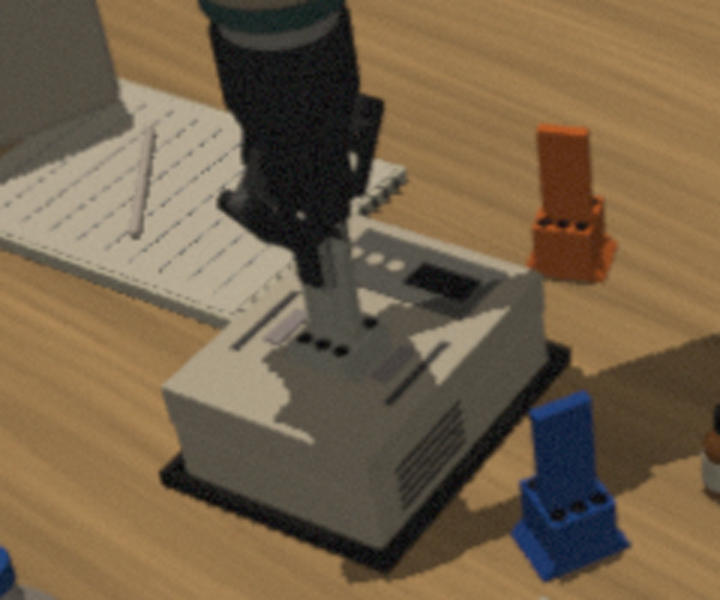

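The fin is gripped with almost no side force. Next I'll rock the +y end up in steps, watching the force.

```bash
python3 - <<'E'
from h import *
p=np.array([0.5295,-0.2265,0.108])
for a in np.linspace(.03,.24,8):
    ctrl.move_l(*pose(p,(-.03,0),a),speed=.03);s=rep('%.2f'%a)
    f=B.inv().apply(s['force'])
    if abs(f[1])>35 or abs(f[2])>17: print('stop');break
E
```

```text
0.03 t7.40 pos [ 0.5299 -0.2281  0.1088] lean 0.030 F(blk) [0.3 1.9 1.3] M [ 0.09 -0.11  0.1 ] gap 0.0086
0.06 t7.65 pos [ 0.5301 -0.2298  0.1096] lean 0.060 F(blk) [0.5 3.  0.5] M [ 0.19 -0.18  0.1 ] gap 0.0084
0.09 t7.90 pos [ 0.5304 -0.2319  0.1103] lean 0.089 F(blk) [1.6 3.2 0.2] M [ 0.19 -0.23  0.02] gap 0.0083
0.12 t8.15 pos [ 0.5307 -0.234   0.1112] lean 0.119 F(blk) [0.2 0.9 0.5] M [ 0.1  -0.31  0.02] gap 0.0087
0.15 t8.40 pos [ 0.531  -0.2359  0.1119] lean 0.149 F(blk) [ 0.7 -1.6 -0.4] M [-0.19 -0.25 -0.02] gap 0.0085
0.18 t8.65 pos [ 0.5312 -0.2374  0.1128] lean 0.180 F(blk) [ 1.1 -0.5  6.2] M [ 0.91 -0.08  0.05] gap 0.0084
0.21 t8.90 pos [ 0.5312 -0.2384  0.113 ] lean 0.211 F(blk) [-0.6  3.4  2.6] M [0.81 0.3  0.09] gap 0.0090
0.24 t9.15 pos [ 0.5318 -0.2402  0.1135] lean 0.241 F(blk) [-0.4  5.2  2.6] M [1.1  0.09 0.01] gap 0.0087
```

```bash
python3 - <<'E'
from h import *
p=np.array([0.5295,-0.2265,0.108])
ctrl.move_l(*pose(p,(-.03,0),.265),speed=.03);rep('.265')
for cam,(y,x) in {'scene':(120,130),'wrist':(110,220)}.items():
    shot(cam,cam+'2.png')
a=cv2.imread('pics/scene2.png')[130:290,140:300];b=cv2.imread('pics/wrist2.png')[0:480,80:560]
cv2.imwrite('pics/2c.png',np.hstack([cv2.resize(a,(400,400),interpolation=cv2.INTER_CUBIC),cv2.resize(b,(400,400))]))
E
```

```text
.265 t9.40 pos [ 0.5321 -0.2417  0.1137] lean 0.266 F(blk) [-0.2  5.7  1.5] M [ 1.31  0.1  -0.04] gap 0.0087
```

View pics/2c.png

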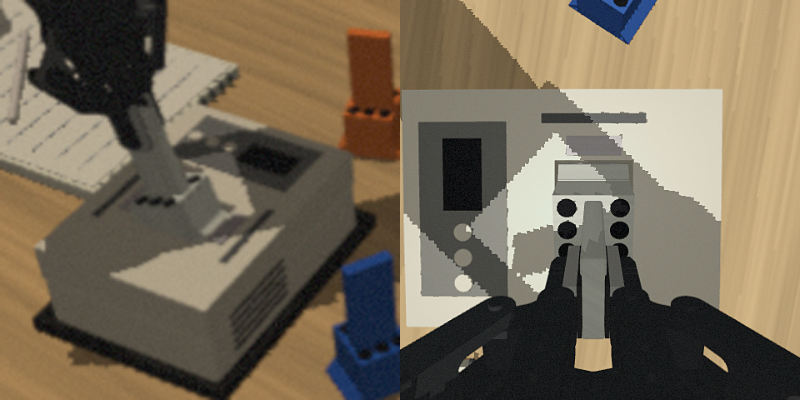

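The block leans with its +y end up in both views, and the gripper moves with the fin. Now I'll rock back about the +y end resting on its catch, so the -y end rises.

```bash
cat >> h.py <<'E'
def poseE(p0,e,a,s=1):
    """place block's foot edge at y=s*0.03 at e=(y,z) in seated block coords, lean a"""
    q=Ro.from_euler('x',a);d=np.array([0,*e])+q.apply([0,-s*.03,TZ])-np.array([0,0,TZ])
    return p0+B.apply(d),(B*q*B.inv()*R0).as_euler('xyz')
E
python3 - <<'E'
from h import *
p=np.array([0.5295,-0.2265,0.108])
for a in (.22,.19,.16,.13,.1,.07,.04,.01,-.02,-.05,-.08,-.11):
    if a>=.19: P=pose(p,(-.03,0),a)
    else: P=poseE(p,(.0292,.012),a)
    ctrl.move_l(*P,speed=.03);s=rep('%.2f'%a)
    f=B.inv().apply(s['force'])
    if abs(f[1])>30 or abs(f[2])>17: print('stop');break
E
```

```text
0.22 t9.75 pos [ 0.5318 -0.2393  0.1132] lean 0.219 F(blk) [1.3 2.7 0.1] M [ 0.61 -0.22 -0.01] gap 0.0091
0.19 t10.00 pos [ 0.5315 -0.2379  0.1128] lean 0.190 F(blk) [1.1 2.4 2.6] M [ 0.69 -0.17 -0.05] gap 0.0087
0.16 t10.25 pos [ 0.5308 -0.2361  0.1138] lean 0.160 F(blk) [ 0.8  0.6 -3.8] M [ 0.32 -0.17 -0.05] gap 0.0087
0.13 t10.50 pos [ 0.5306 -0.2348  0.1149] lean 0.130 F(blk) [ 1.6 -1.1 -6.9] M [-0.36 -0.37 -0.1 ] gap 0.0088
0.10 t10.75 pos [ 0.5303 -0.233   0.1162] lean 0.100 F(blk) [ 1.7 -1.4 -9.6] M [-0.61 -0.31 -0.06] gap 0.0084
0.07 t11.00 pos [ 0.53   -0.231   0.1175] lean 0.071 F(blk) [ 1.  -1.2 -7.8] M [-0.62 -0.24 -0.03] gap 0.0088
0.04 t11.25 pos [ 0.53   -0.2294  0.1195] lean 0.040 F(blk) [-0.1  0.8 -4.1] M [-0.18  0.16 -0.02] gap 0.0083
0.01 t11.50 pos [ 0.5301 -0.228   0.1205] lean 0.010 F(blk) [ 0.4  2.  -2.9] M [ 0.23 -0.12  0.16] gap 0.0083
-0.02 t11.75 pos [ 0.5295 -0.226   0.1207] lean -0.019 F(blk) [-0.5  0.3 -2.9] M [-0.08 -0.01 -0.39] gap 0.0083
-0.05 t12.00 pos [ 0.5292 -0.2243  0.1215] lean -0.049 F(blk) [-0.2  0.3 -4.5] M [ 0.   -0.05 -0.21] gap 0.0084
-0.08 t12.25 pos [ 0.529  -0.2225  0.1223] lean -0.079 F(blk) [ 0.4 -0.9 -3.3] M [ 0.02 -0.04  0.28] gap 0.0086
-0.11 t12.50 pos [ 0.5287 -0.2207  0.1231] lean -0.109 F(blk) [ 1.3 -0.4 -3.4] M [-0.05 -0.1  -0.05] gap 0.0091
```

The vertical force has settled at about -3 N, the block's weight, so both catches are passed. I'll level the block and lift it straight up, watching the force.

```bash
python3 - <<'E'
from h import *
p=np.array([0.5295,-0.2265,0.108])
E0=R0.as_euler('xyz')
print(ctrl.move_l(*poseE(p,(.030,.018),0.),speed=.03,force_limit=12));rep('level')
for z in(.025,.035,.05):
    h=ctrl.move_l(p+[0,0,z],E0,speed=.04,force_limit=12);rep('%.3f %s'%(z,h))
    if h:break
ctrl.wait(.5);rep('end')
for cam in('scene','wrist','top'): shot(cam,cam+'3.png')
a=cv2.imread('pics/scene3.png')[110:270,140:300];b=cv2.imread('pics/wrist3.png')[0:480,80:560]
cv2.imwrite('pics/3c.png',np.hstack([cv2.resize(a,(400,400),interpolation=cv2.INTER_CUBIC),cv2.resize(b,(400,400))]))
d=np.abs(cv2.imread('pics/top3.png').astype(int)-cv2.imread('pics/top0.png')).max(2)
for n,(u,v) in dict(rack=(245,197),dropper=(333,263),spare=(330,175)).items():print(n,d[v-10:v+10,u-10:u+10].mean())
E
```

```text
False
level t12.87 pos [ 0.5293 -0.2271  0.1257] lean 0.001 F(blk) [-0.3  0.1 -2. ] M [-0.18 -0.06  0.35] gap 0.0086
0.025 False t13.19 pos [ 0.53   -0.2265  0.134 ] lean -0.002 F(blk) [ 0.1 -2.1 -2.2] M [-0.71 -0.12  0.02] gap 0.0085
0.035 False t13.59 pos [ 0.5296 -0.2261  0.1433] lean 0.001 F(blk) [ 0.7  0.6 -2.9] M [-0.02 -0.03 -0.01] gap 0.0085
0.050 False t14.12 pos [ 0.5296 -0.2265  0.1582] lean -0.000 F(blk) [-0.2 -0.6 -3.6] M [ 0.01  0.03 -0.03] gap 0.0084
end t14.62 pos [ 0.5295 -0.2265  0.1579] lean 0.000 F(blk) [-0.6  0.5 -3.2] M [0.05 0.02 0.02] gap 0.0087
rack 17.18
dropper 12.63
spare 15.96
```

View pics/3c.png

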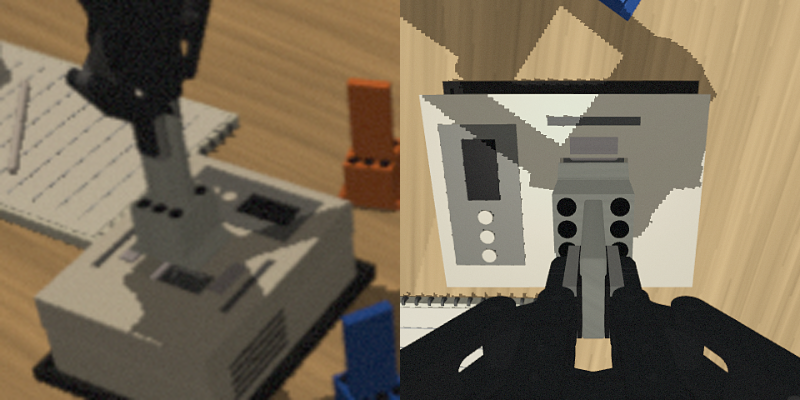

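The block is out above the well, and the heater still sits in its tray. To check that the block didn't pivot in the pads, I'll overlay wireframes at lean 0 and ±0.1.

```bash
python3 - <<'E'
from h import *
fc=np.array([0.5295,-0.2265,0.158+.019])
def draw(cam,img,x0,y0,w,out):
    c=imaging.calibration(cam);k=400/w
    im=cv2.resize(img[y0:y0+w,x0:x0+w],(400,400),interpolation=cv2.INTER_CUBIC)
    for a,col in((0,(0,255,0)),(.1,(0,0,255)),(-.1,(255,0,0))):
        Q=B*Ro.from_euler('x',a)
        f=lambda P:tuple(int(round((u-o+.5)*k)) for u,o in zip(proj(c,fc+Q.apply(P)),(x0,y0)))
        X,Y=.023,.021
        segs=[]
        for z in(-.035,-.077+.006):segs+=[[(-X,-Y,z),(X,-Y,z)],[(X,-Y,z),(X,Y,z)],[(X,Y,z),(-X,Y,z)],[(-X,Y,z),(-X,-Y,z)]] if z>-.04 else [[(X,Y,z),(X,Y,-.035)],[(-X,Y,z),(-X,Y,-.035)]]
        segs+=[[(.005,s*.018,-.035),(.005,s*.018,.01)] for s in(1,-1)]+[[(-.023,.03,-.077),(.023,.03,-.077)],[(.023,-.03,-.077),(.023,.03,-.077)]]
        for s in segs:cv2.line(im,f(s[0]),f(s[1]),col,1)
    return im
s=cv2.imread('pics/scene3.png');w=cv2.imread('pics/wrist3.png')
cv2.imwrite('pics/4.png',np.hstack([draw('scene',s,165,155,80,0),draw('wrist',w,220,160,200,0)]))
E
```

```text
(no output)
```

View pics/4.png

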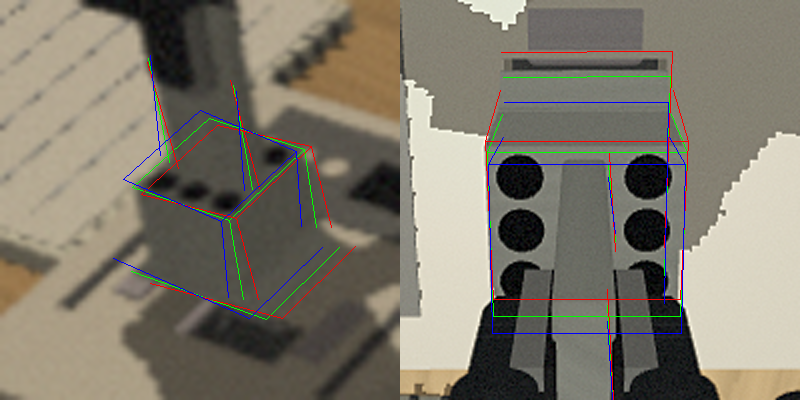

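The green (level) wireframe fits best: the top edge is at row 153 against 152 seen, and the foot edge at row 77 against 72. That puts the lean at about 0–0.03 rad. I'll check the bystanders and hand in.

```bash
python3 - <<'E'
from h import *
a,b=[cv2.cvtColor(cv2.imread('pics/top%d.png'%i),cv2.COLOR_BGR2GRAY) for i in(0,3)]
for n,(x,y,w,h) in dict(rack=(190,158,110,78),dropper=(322,253,22,22),spare=(315,158,30,34),heater=(395,235,95,48)).items():
    r=cv2.matchTemplate(b[y-6:y+h+6,x-6:x+w+6],a[y:y+h,x:x+w],cv2.TM_CCOEFF_NORMED);_,m,_,l=cv2.minMaxLoc(r);print(n,round(m,2),l[0]-6,l[1]-6)
s=rep('final');print(np.abs(s['joint_velocities']).max())
print(ticket.finish_job())
E
```

```text
rack 1.0 0 0
dropper 0.99 0 0
spare 1.0 0 0
heater 0.44 0 0
final t14.77 pos [ 0.5295 -0.2265  0.158 ] lean 0.000 F(blk) [-0.6 -0.4 -4.4] M [ 0.03 -0.    0.03] gap 0.0085
0.002764678025808374
the job is handed in; nothing more can be done
None
```

The tube block is out of the heater and I handed the job in at 14.8 s. The gripper is still holding the block level and still, with its underside about 20 mm above the well's rim.

I gripped the fin at 90 N and leaned the block to +0.265 rad, which took the +y end past its catch. I then rocked it back about that end until the -y end came free, levelled it and lifted it straight up. The force on the tool never read above about 10 N.

What the last checks showed:
- **Block held:** the vertical force was about -3 to -4 N, which matches the block's weight. The finger gap was steady at 8.5 mm and the joints were at rest.
- **Block level:** the gripper's lean read 0.000 rad. In the wrist picture the block's edges fit a lean of 0 to 0.03 rad. The scene overlay was a few pixels off, so I relied on the wrist view.
- **Bystanders:** comparing top views from before and after, the rack, dropper bottle and spare block moved 0 pixels.
- **Heater:** the same comparison also gave 0 pixels for the heater, but with a weak match of 0.44, probably because the arm and its shadow cover it. I did not measure its height directly. The evidence that it stayed down is the last scene picture, where it sits in its tray, and the low upward pull (under 10 N, against a weight of about 22 N).

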